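# Unfold the wall hook and hang the drill jig on it

### The arm

A 6-joint arm with a two-finger parallel gripper is mounted at the origin on the work surface; the furniture and walls round the work are solid. World frame = base frame: x ahead of the robot, y to its left, z up, the work surface at z = 0. Lengths are in m, angles in rad, forces in N, time in s.
With the tool pointing down it reaches from about 0.3 to 0.875 m from the base axis. Payload 6.4 kg.
Tool frame: the origin (TCP) lies midway between the tips of the shut fingers; the grasp point (between the pads) lies 19 mm behind it; z points along the fingers, y is the direction in which the jaws open and shut (so a half turn about z gives the same grasp; the last joint's range is limited). The gripper opens to 88 mm and grips with 3 to 60 N. Pads are 18 mm wide; open, the fingers measure 123 mm over their backs; the gripper's body (75 mm by 187 mm) begins 45 mm behind the grasp point.
Start: joints at [-1.315, 0.181, 1.607, -0, 1.354, -0.206], TCP at [0.256, -0.515, 0.239] pointing down, gripper open.
Joint ranges: [-2.99, 2.99], [-0.89, 2.07], [0.3, 2.58], [-1.14, 4.28], [0, 2.63], [-3.12, 3.12]. Speed limits (rad/s): [2.57, 2.57, 3.01, 3.14, 3.14, 3.14].

### API

Orientations are given as a 3x3 rotation matrix whose columns are the frame's x, y, z axes.
In Python, from workcell import manip gives the robot as it stands. The module is installed in compiled form; this text tells all that it offers.
- The arm moves only by the tool carry_out, never from a script. Its argument "increments" is text: rows parted by semicolons, each of 7 numbers parted by spaces: the shift along the tool's x, y, z in mm, then the turn, a rotation vector about the tool's x, y, z in degrees, then the closure, from 0 (fully open) to 1 (shut). In form: dx dy dz rx ry rz hand; .... A call has 1 to 12 rows; each row shifts and turns the commanded pose from where the row before left it, along the tool's axes as they then stand; what a row does not reach is not made up. A row lasts 1/10 s, in which the tool goes at most 50 mm and 8.59 degrees, less where a joint would pass 70% of its speed; a pose out of reach is approached as far as the arm can. A call is refused whole if a number of a shift passes 50 or a number of a turn 8.59, either way. A call with a gripper value outside its range is refused whole. The fingers move at their own pace and stop on an object; "force" is the grip in N (left out, the last holds). Time passes only in rows, so rows that do not move let the fingers close. It gives the time, the measured TCP pose, the force and the opening at its end, in the units of the state.
- manip.sense(): the state, without advancing time (a new reading comes with each control period).
- manip.read_camera(name): name is "scene" or "top" or "wrist"; returns the picture (384x512x3 uint8, blue, green, red); there is no depth.
- manip.camera_params(name): a dict with "fov_y" (degrees; the focal length in pixels is half the picture's height over the tangent of half this angle, whatever the lens; pixels are square), "cx", "cy" (the principal point, pixels), "xyz" and "rotation" of the camera in the world; the wrist camera has in their place "hand_eye" (4x4, takes a point from camera to tool coordinates, whose origin is the TCP and whose axes are the flange's). Camera axes: x right, y down, z forward; pixel columns grow to the right and rows downward; lengths in m; the calibration is good to about 2 mm. The wrist camera is an equidistant fisheye: a pixel r from the principal point sees the ray r / f radians off the axis. A picture is of the moment at which its call begins: read the wrist's pose just before it. camera_params takes no time and is no camera call.
- manip.job_done(): hands the job in, once; it reports no verdict.
Trained networks look in the newest picture that a camera, given by its name, has taken for a name from the list of things; names that differ only in an ending like _2 or _b are one class to them, and where a whole thing is asked for, a point or a joint stands for the part that bears it (a point fixed in the world has none). Each returns a list of dicts, best first, with "confidence" (0 to 1); they miss things now and then, are a little off and sometimes report something else, mostly with a low value. They report only what shows in the picture. A call takes as long as a camera call. They do not tell look-alikes from the thing itself.
- manip.search_frame(camera, thing): "point" ([x, y, z] in m, in world coordinates, good to about 4 mm: the middle of the surface that is visible of it).
The state is a dict: "time": time; "q": joint angles; "joint_velocities": joint speeds; "tau": joint torques, N m; "eef_pos": TCP position; "tcp_rot": TCP orientation; "ft_force": force on the tool from outside, world axes, zero at the start; "ft_torque": the same for the moment, N m; "finger_gap": finger opening in m.
Only numpy, scipy, OpenCV 4.12 (cv2) and the standard library are available. Lean on these libraries where they do the work, as an engineer would, in place of code of your own. Each camera call takes 0.05 s, during which the arm holds its last target.

### The job

Swing the folded red hook out from its board until it is fully against its stop. Then take the aluminium jig plate out of the grey rack, thread its eye onto the hook and press it home against the sprung collar until the spring catch snaps up behind it, and leave it hanging there, locked, with the hook still fully out. Work by feel and gently (a push of 10 N is enough everywhere), keeping the plate upright, and leave the drill chuck, the V-block and the micrometer where they are.

Things in the scene. Friction and masses are not known exactly. Their poses are not given: they have to be found in the camera images.
- hook_hinge (a point): point on the hook's upright hinge axis at the height of the peg's centre line (185 mm). Axes of the fixed board: x into the board, y left along it, z up. The axis stands 16 mm in front of the face of the plywood board, which is 16 mm thick and reaches 15 mm to +y, 70 mm to -y and 10 mm above this point
- hook_tip (a point): centre of the free end of the hook, a level round red peg 16 mm thick, 115 mm from hinge axis to tip, last 20 mm tapered to 9 mm. Axes turn with it: it runs along -y from hinge to tip. Folded, it lies along the board's -y with 45 mm of its tip end free beyond the board's edge: fingers let down from above get behind it there and swing it to the board's -x (clockwise from above)
- collar (a joint): travel of the sprung steel collar (30 mm diameter) on the peg, m: 0 free, up to 0.0045 pushed towards the hinge; 4 N starts it, 7 N gives 3 mm, 8.5 N bottoms it. Collar and catch sit on a sleeve clamped anywhere along the peg, differently each time and not measured: the collar's free face is 40 to 63 mm from the hinge axis, to be found by feel. A locked plate keeps the collar about 3 mm in
- hook (a joint): angle of the hook, rad: 0 folded flat, grows as it swings out to a firm stop a little past square to the board (between 1.57 and 1.67: to be felt). It stays where it is left; friction takes about 4 N at the tip, either way
- catch (a joint): spring catch on the peg's top, m: 0 sprung up, to 0.008 pressed down. A steel ramp rising towards the hinge from 28 mm to 8 mm outboard of the collar's free face, 6 mm high at its peak, steep behind. An eye pushed along the peg presses it down 4 mm (2 to 7 N); it snaps up only when the plate has pushed the collar in 3 mm or more, else the plate springs out again. The eye then hangs 2 mm under the peg's centre line
- eye (a point): middle of the round 20 mm eye of the loose aluminium jig plate, 8 mm thick, 70 wide, 125 tall, ~0.2 kg, upright in a rack slot 34 mm deep (floor 36 mm up). Eye is midway across, 45 mm under the top edge. Axes: x through the hole, y across, z up. Grip the top edge across its thickness, fingertips 20 mm or more above the eye's centre to clear collar and catch. Either face may lead
- plate: the jig plate; origin at the middle of its lower edge, 80 mm below the eye, axes as the eye
- hook_board: the fixed hook board on its steel foot; origin on the worktop, 30 mm behind the hinge axis (+x) and 35 mm to its -y
- drill_chuck_mid (a point): bystander: steel drill chuck 54 mm in diameter, 82 mm tall, standing; point near its middle
- v_block_mid (a point): bystander: steel V-block 55 x 50 x 45 mm; point near its middle
- micrometer: bystander: outside micrometer with a green frame, 44 x 128 x 16 mm, lying; origin at the centre of its underside
Things that resemble listed ones, but are neither listed nor needed, are in the scene too. Leave any orange look-alike of the plate alone.

How it is judged:
On the way, in this order (a step that is already met when the one before it is completed fails the run):
1. the hook is swung out to its stop while the plate still stands in the rack (value of joint hook above 1.59 rad and distance of eye from where it was at the start of the episode below 0.03 m), for 0.2 s.
2. the plate has been pressed home on the peg and the catch has snapped up behind it (value of joint hook above 1.59 rad and value of joint catch below 0.0015 m and y of eye in the frame of hook_tip between 0.045 and 0.085 m and x of eye in the frame of hook_tip between -0.006 and 0.006 m and z of eye in the frame of hook_tip between -0.007 and 0.005 m and value of joint collar above 0.001 m), for 0.2 s.
At the end, for the whole second after the job is handed in: the hook is at its stop (within about 2 degrees); the plate hangs at rest with the peg through its eye, within 8 degrees of upright and of square to the peg, locked: it holds the sprung collar in by at least 1 mm and the catch stands up (to 1.5 mm) behind it (all of step 2 and angle between eye's own z axis and vertical below 0.15 rad and angle between the x axis of eye and the y axis of hook_tip, either way round below 0.15 rad and linear speed of plate below 0.02 m/s); the robot touches nothing.
It fails at once if the fingers or the arm press on the hook or its board with more than 30 N (contact force between any of the fingers, the arm and hook_board above 30 N).
It fails at once if the contact forces between the plate and the hook (with collar, catch and board) add up to more than 30 N (contact force between plate and hook_board above 30 N).
It fails at once if the plate is tipped more than 11 degrees from upright (angle between eye's own z axis and vertical above 0.2 rad).
It fails at once if a bystander (drill chuck, V-block, micrometer) is moved more than 20 mm (distance of any of drill_chuck_mid, v_block_mid, micrometer from where it was at the start of the episode above 0.02 m).
It also fails if it takes over 72 s, if anything falls off the work surface, if the arm or the gripper's body presses on something with over 40 N, if the wrist force passes 120 N, or if a joint passes its speed limit or range.

## Working session

There is one attempt and no reset: what is moved stays moved. The work goes in short steps, Python scripts to look and compute and a tool call to move; the robot and the scene stay as the last step left them, time stands still between calls to the robot, and variables do not carry over. Pictures are saved under pics/ and viewed, and the job is handed in when it is done.

Besides the shell and the picture viewer there is one more tool, called after "Call:" in YAML: its name, and indented under it one key for each argument. carry_out: Moves the arm, as the interface text tells. Its arguments: {"type":"object","properties":{"increments":{"type":"string"},"force":{"type":"number"}},"required":["increments"]}

```bash
mkdir -p pics
cat > h.py <<'E'
import numpy as np, cv2
from workcell import manip
def snap(cam,fn):
    s=manip.sense(); im=np.array(manip.read_camera(cam)); cv2.imwrite('pics/'+fn,im); return s,im
def ray(cam,u,v,s=None):
    p=manip.camera_params(cam); f=192/np.tan(np.radians(p['fov_y'])/2)
    x,y=u-p['cx'],v-p['cy']
    if cam=='wrist':
        r=np.hypot(x,y); th=r/f; d=np.array([x/r*np.sin(th),y/r*np.sin(th),np.cos(th)])
        H=np.array(p['hand_eye']); R=np.array(s['tcp_rot']); 
        return np.array(s['eef_pos'])+R@H[:3,3], R@H[:3,:3]@d
    d=np.array([x/f,y/f,1]); return np.array(p['xyz']),np.array(p['rotation'])@d
def atz(cam,u,v,z,s=None):
    o,d=ray(cam,u,v,s); return o+d*(z-o[2])/d[2]
def proj(cam,P,s=None):
    p=manip.camera_params(cam); f=192/np.tan(np.radians(p['fov_y'])/2); P=np.array(P,float)
    if cam=='wrist':
        H=np.array(p['hand_eye']); R=np.array(s['tcp_rot'])
        c=H[:3,:3].T@(R.T@(P-np.array(s['eef_pos']))-H[:3,3])
        th=np.arctan2(np.hypot(c[0],c[1]),c[2]); k=th*f/np.hypot(c[0],c[1]); return p['cx']+k*c[0],p['cy']+k*c[1]
    c=np.array(p['rotation']).T@(P-np.array(p['xyz'])); return p['cx']+f*c[0]/c[2],p['cy']+f*c[1]/c[2]
E
python3 - <<'E'
from h import *
np.set_printoptions(precision=4,suppress=True)
print(manip.sense())
for c in ['scene','top','wrist']:
    snap(c,c+'0.png'); print(c,manip.camera_params(c))
    for t in ['hook_tip','hook_hinge','eye','hook_board','drill_chuck_mid','v_block_mid','micrometer','collar']:
        print(t,[(np.round(d['point'],3),round(d['confidence'],2)) for d in manip.search_frame(c,t)][:3])
E
```

```text
{'time': 0.0, 'q': array([-1.3153,  0.1815,  1.608 , -0.    ,  1.3538, -0.2063]), 'joint_velocities': array([ 0.0021,  0.0001, -0.0012, -0.0006, -0.0009,  0.0004]), 'tau': array([  0.001 , -43.3862, -34.1854,   0.0704,   0.0383,  -0.0001]), 'eef_pos': array([ 0.2561, -0.5142,  0.2378]), 'tcp_rot': array([[ 0.8953,  0.4455, -0.0004],
       [ 0.4455, -0.8953,  0.0016],
       [ 0.0003, -0.0017, -1.    ]]), 'ft_force': array([ 0.1502, -0.2737,  0.0794]), 'ft_torque': array([-0.0269,  0.0289,  0.0009]), 'finger_gap': 0.08808433988412155}
scene {'fov_y': 44.42323715408644, 'cx': 254.40332208413264, 'cy': 188.47929954671966, 'xyz': array([0.1321, 0.5134, 0.7696]), 'rotation': array([[-0.8386, -0.3571,  0.4114],
       [-0.5442,  0.5162, -0.6613],
       [ 0.0238, -0.7785, -0.6272]])}
hook_tip [(array([ 0.539, -0.108,  0.193]), 0.58)]
hook_hinge [(array([ 0.556, -0.097,  0.132]), 0.71), (array([ 0.549, -0.288,  0.028]), 0.3)]
eye [(array([ 0.587, -0.209,  0.054]), 0.72), (array([ 0.442, -0.226,  0.118]), 0.59)]
hook_board [(array([ 0.56 , -0.096,  0.134]), 0.83), (array([ 0.536, -0.114,  0
[... 734 characters left out ...]
]), 0.67)]
hook_board [(array([ 0.558, -0.097,  0.011]), 0.74), (array([0.439, 0.002, 0.009]), 0.49)]
drill_chuck_mid [(array([ 0.628, -0.3  ,  0.057]), 0.78), (array([ 0.443, -0.225,  0.157]), 0.44)]
v_block_mid [(array([ 0.545, -0.307,  0.035]), 0.89)]
micrometer [(array([0.439, 0.004, 0.011]), 0.83)]
collar []
wrist {'fov_y': 65.70646984690485, 'cx': 252.38708593594433, 'cy': 191.29258217776567, 'hand_eye': array([[ 0.0001, -0.962 , -0.273 ,  0.0695],
       [ 1.    , -0.0004,  0.0017, -0.001 ],
       [-0.0017, -0.273 ,  0.962 , -0.1455],
       [ 0.    ,  0.    ,  0.    ,  1.    ]])}
hook_tip []
hook_hinge []
eye []
hook_board []
drill_chuck_mid []
v_block_mid []
micrometer []
collar []
```

View pics/scene0.png

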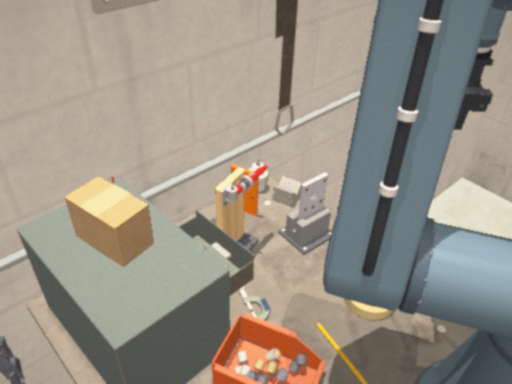

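View pics/top0.png

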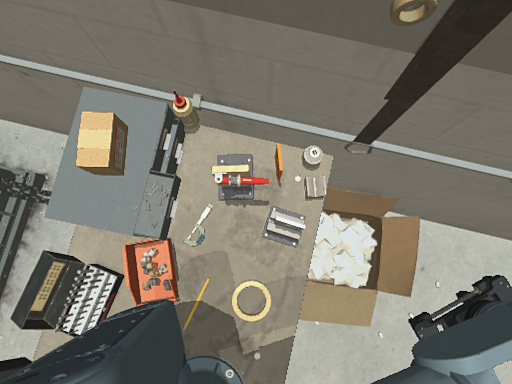

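Run:
```python
import cv2
a=cv2.imread('pics/top0.png'); cv2.imwrite('pics/topc.png',cv2.resize(a[80:280,180:400],None,fx=3.4,fy=2.9*3.4/2.9,interpolation=cv2.INTER_CUBIC)[:600])
a=cv2.imread('pics/scene0.png'); cv2.imwrite('pics/scenec.png',cv2.resize(a[40:240,130:390],None,fx=3,fy=3,interpolation=cv2.INTER_CUBIC))
```

```text
(no output)
```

View pics/topc.png

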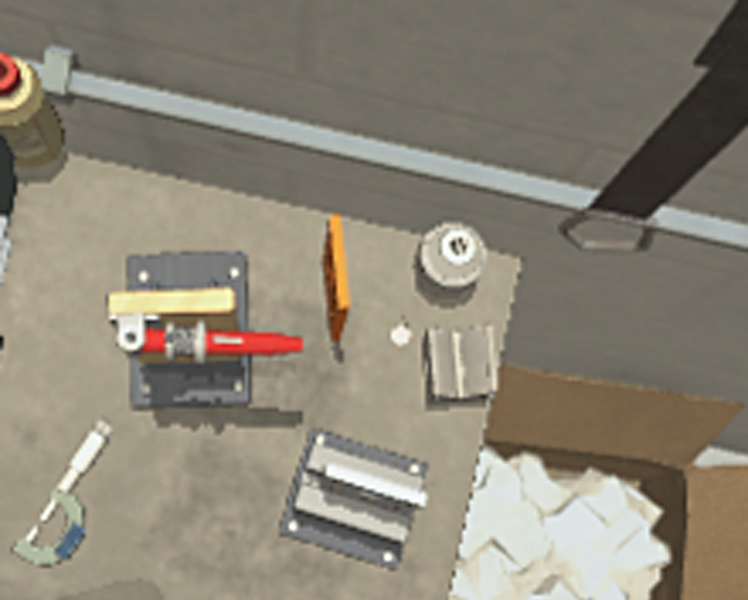

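View pics/scenec.png

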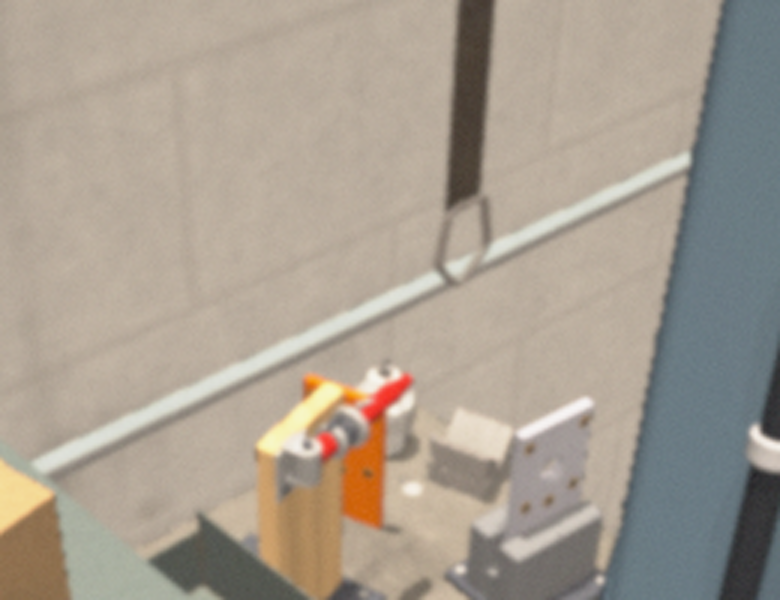

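The top crop shows the hinge at about (131,333), the red tip at (302,345), and the aluminium plate's top edge running (326,470)-(426,498) in the rack. The orange look-alike stands at (338,280).

Run:
```python
from h import *
np.set_printoptions(precision=4,suppress=True)
c=lambda u,v:(180+u/3.4,80+v/3.4)
for n,u,v,z in [('hinge',131,330,.2),('tip',302,345,.185),('boardFL',109,316,.195),('boardFR',233,313,.195),('boardRL',110,293,.195),('boardRR',235,290,.195),('collar',186,340,.19),('pA',325,465,.161),('pB',427,494,.161),('pC',327,477,.161),('pD',425,505,.161),('orangeTop',340,260,.15),('orb',340,340,0.03)]:
    print(n,atz('top',*c(u,v),z))
s=lambda u,v:(130+u/3,40+v/3)
for n,u,v,z in [('tip',408,380,.185),('hinge',303,440,.2),('pL',517,437,.161),('pR',590,402,.161),('eye',552,470,.116)]:
    print('S',n,atz('scene',*s(u,v),z))
```

```text
hinge [ 0.5465 -0.0667  0.2   ]
tip [ 0.5364 -0.1809  0.185 ]
boardFL [ 0.5575 -0.0514  0.195 ]
boardFR [ 0.5575 -0.1348  0.195 ]
boardRL [ 0.5733 -0.0522  0.195 ]
boardRR [ 0.5733 -0.1365  0.195 ]
collar [ 0.5408 -0.1027  0.19  ]
pA [ 0.4569 -0.1951  0.161 ]
pB [ 0.4354 -0.2642  0.161 ]
pC [ 0.4486 -0.1962  0.161 ]
pD [ 0.4279 -0.2625  0.161 ]
orangeTop [ 0.6045 -0.211   0.15  ]
orb [ 0.57  -0.217  0.03 ]
S tip [ 0.5353 -0.1783  0.185 ]
S hinge [ 0.5461 -0.066   0.2   ]
S pL [ 0.4541 -0.1931  0.161 ]
S pR [ 0.4301 -0.2588  0.161 ]
S eye [ 0.4385 -0.2258  0.116 ]
```

Call:
carry_out:
  increments: "36.6 -14.8 -3 0 0 0 1;36.6 -14.8 -3 0 0 0 1;36.6 -14.8 -3 0 0 0 1;36.6 -14.8 -3 0 0 0 1;36.6 -14.8 -3 0 0 0 1;36.6 -14.8 -3 0 0 0 1;36.6 -14.8 -3 0 0 0 1;36.6 -14.8 -3 0 0 0 1;36.6 -14.8 -3 0 0 0 1;36.6 -14.8 -3 0 0 0 1;36.6 -14.8 -3 0 0 0 1;36.6 -14.8 -3 0 0 0 1"

```text
time: 2.55
eef_pos: [0.5712, -0.1587, 0.275]
tcp_rot: [[0.895, 0.446, 0.0], [0.446, -0.895, -0.0], [0.0, 0.0, -1.0]]
ft_force: [-0.8, -0.4, -0.8]
finger_gap: 0.0006
```

Call:
carry_out:
  increments: "0 0 0 0 0 -8.53 1;0 0 0 0 0 -8.53 1;0 0 0 0 0 -8.53 1;0 0 0 0 0 -8.53 1;0 0 0 0 0 -8.53 1;0 0 0 0 0 -8.53 1;0 0 0 0 0 -8.53 1;0 0 0 0 0 -8.53 1;0 0 0 0 0 -8.53 1"

```text
time: 3.45
eef_pos: [0.5703, -0.1601, 0.2747]
tcp_rot: [[-0.235, 0.972, -0.0], [0.972, 0.235, 0.0], [0.0, -0.0, -1.0]]
ft_force: [0.1, -0.4, -0.5]
finger_gap: 0.0002
```

Call:
carry_out:
  increments: "0 0 0 0 0 -8.53 1;0 0 0 0 0 -8.53 1;0 0 0 0 0 -8.53 1;0 0 0 0 0 -8.53 1;0 0 0 0 0 -8.53 1;0 0 0 0 0 -8.53 1;0 0 0 0 0 -8.53 1;0 0 0 0 0 -8.53 1;0 0 0 0 0 -8.53 1;0 0 0 0 0 0 1"

```text
time: 4.45
eef_pos: [0.5703, -0.1601, 0.2747]
tcp_rot: [[-1.0, -0.001, -0.0], [-0.001, 1.0, 0.0], [0.0, 0.0, -1.0]]
ft_force: [-0.1, -0.2, 0.3]
finger_gap: 0.0002
```

Run:
```python
from h import *
np.set_printoptions(precision=4,suppress=True)
s,_=snap('wrist','w1.png'); print(s)
snap('top','t1.png')
```

```text
{'time': 4.45, 'q': array([-0.4739,  0.1912,  1.5216, -0.    ,  1.4289, -2.046 ]), 'joint_velocities': array([ 0.0009,  0.0015, -0.0016, -0.0006,  0.0011,  0.1572]), 'tau': array([ -0.0064, -44.8021, -35.1233,  -0.0603,   0.0555,  -1.6014]), 'eef_pos': array([ 0.5703, -0.1601,  0.2747]), 'tcp_rot': array([[-1.    , -0.0013, -0.    ],
       [-0.0013,  1.    ,  0.    ],
       [ 0.    ,  0.    , -1.    ]]), 'ft_force': array([-0.1153, -0.2497,  0.2685]), 'ft_torque': array([ 0.0535, -0.1273,  0.0393]), 'finger_gap': 0.0002375519868164437}
```

View pics/w1.png

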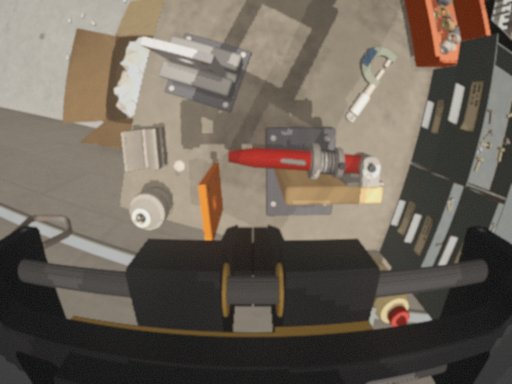

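View pics/t1.png

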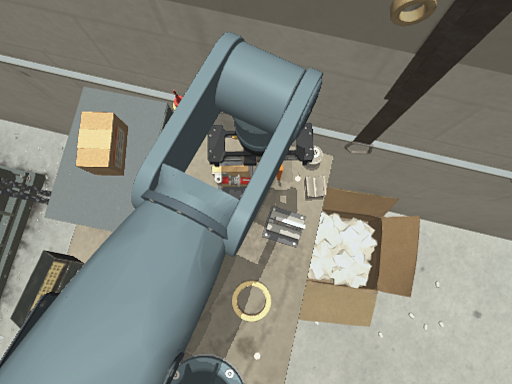

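Run:
```python
from h import *
np.set_printoptions(precision=4,suppress=True)
im=cv2.imread('pics/w1.png'); cv2.imwrite('pics/w1c.png',cv2.resize(im[130:250,180:400],None,fx=3.6,fy=3.6,interpolation=cv2.INTER_CUBIC))
s=manip.sense()
for n,u,v,z in [('tip',232,156,.185),('peg250',260,158,.185),('pegroot',348,163,.185),('hinge',371,168,.2),('collar L',311,162,.185),('boardRedge',382,188,.195),('pA',141,40,.161),('pB',214,61,.161),('or',214,168,.15)]:
    print(n,atz('wrist',u,v,z,s))
print(proj('wrist',[.5415,-.0665,.2],s),proj('wrist',s['eef_pos'],s))
```

```text
tip [ 0.5367 -0.176   0.185 ]
peg250 [ 0.5384 -0.1536  0.185 ]
pegroot [ 0.5419 -0.0803  0.185 ]
hinge [ 0.5429 -0.0653  0.2   ]
collar L [ 0.5415 -0.1121  0.185 ]
boardRedge [ 0.5608 -0.0512  0.195 ]
pA [ 0.431  -0.2596  0.161 ]
pB [ 0.4563 -0.1924  0.161 ]
or [ 0.5533 -0.1956  0.15  ]
(np.float64(369.76382683165264), np.float64(166.2529864757911)) (np.float64(251.58327846777746), np.float64(243.86694825760296))
```

View pics/w1c.png

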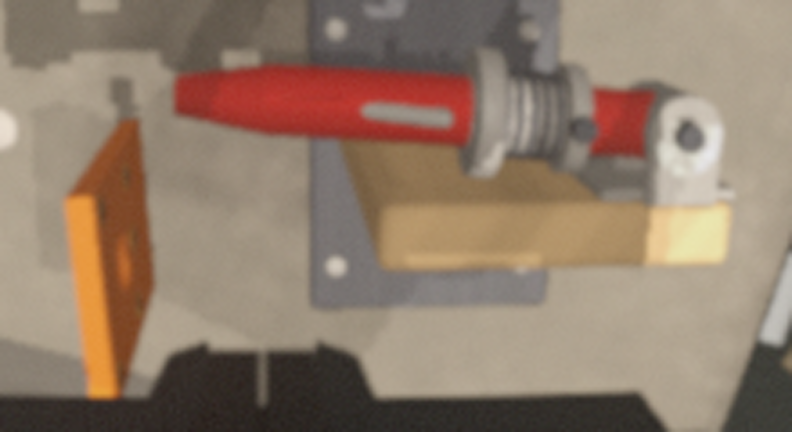

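Call:
carry_out:
  increments: "3 -3 30 0 0 0 1;0 0 30 0 0 0 1;0 0 24 0 0 0 1;0 0 20 0 0 0 1;0 0 0 0 0 0 1;0 0 0 0 0 0 1"

```text
time: 5.15
eef_pos: [0.5673, -0.1631, 0.171]
tcp_rot: [[-1.0, 0.002, -0.0], [0.002, 1.0, 0.0], [0.0, 0.0, -1.0]]
ft_force: [-0.6, -1.1, 0.6]
finger_gap: 0.0004
```

Call:
carry_out:
  increments: "4 0 0 0 0 0 1;3 0 0 0 0 0 1;3 0 0 0 0 0 1;3 0 0 0 0 0 1;2 0 0 0 0 0 1;2 0 0 0 0 0 1"

```text
time: 5.75
eef_pos: [0.5511, -0.1634, 0.1717]
tcp_rot: [[-1.0, 0.0, 0.002], [0.0, 1.0, -0.001], [-0.002, -0.001, -1.0]]
ft_force: [4.4, -0.7, 2.4]
finger_gap: 0.0006
```

Run:
```python
from h import *
s,_=snap('wrist','w2.png'); print(s['eef_pos'],s['ft_force'])
```

```text
[ 0.55105313 -0.16336924  0.1716802 ] [ 4.36067345 -0.69046634  2.44466336]
```

View pics/w2.png

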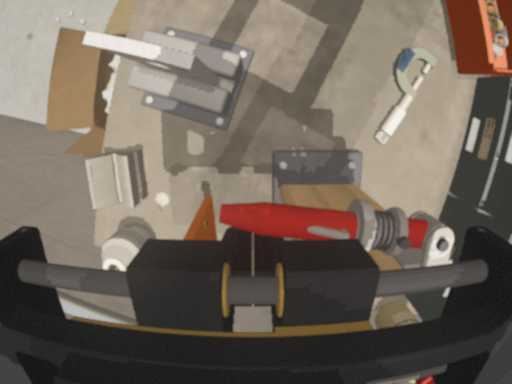

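Call:
carry_out:
  increments: "8.5 -0.4 0 0 0 5 1;8.5 -0.4 0 0 0 5 1;8.5 -0.4 0 0 0 5 1;8.5 -0.4 0 0 0 5 1;8.5 -0.4 0 0 0 5 1;8.5 -0.4 0 0 0 5 1;8.5 -0.4 0 0 0 5 1;8.5 -0.4 0 0 0 5 1;8.5 -0.4 0 0 0 5 1"

```text
time: 6.7
eef_pos: [0.4794, -0.1413, 0.1712]
tcp_rot: [[-0.704, 0.71, 0.002], [0.71, 0.704, -0.001], [-0.002, 0.001, -1.0]]
ft_force: [5.5, -0.6, 0.5]
finger_gap: 0.0003
```

Call:
carry_out:
  increments: "8.5 -0.4 0 0 0 5 1;8.5 -0.4 0 0 0 5 1;8.5 -0.4 0 0 0 5 1;8.5 -0.4 0 0 0 5 1;8.5 -0.4 0 0 0 5 1;8.5 -0.4 0 0 0 5 1;8.5 -0.4 0 0 0 5 1;0 0 0 0 0 0 1"

```text
time: 7.5
eef_pos: [0.447, -0.0915, 0.1709]
tcp_rot: [[-0.173, 0.985, -0.0], [0.985, 0.173, -0.001], [-0.001, -0.0, -1.0]]
ft_force: [0.2, -0.8, 0.9]
finger_gap: 0.001
```

Run:
```python
from h import *
s,_=snap('wrist','w3.png'); print(s['eef_pos'],s['ft_force'])
```

```text
[ 0.44697997 -0.09146514  0.17093753] [ 0.16140598 -0.83459009  0.89472969]
```

View pics/w3.png

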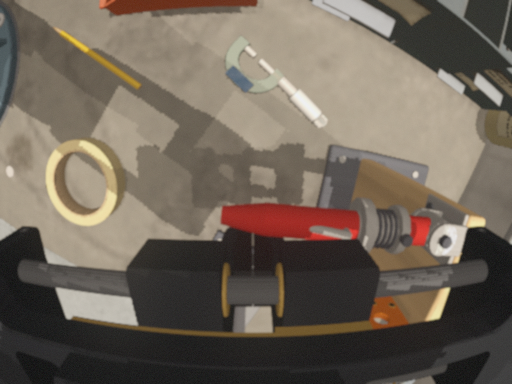

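Call:
carry_out:
  increments: "2.6 -0.2 0 0 0 1.5 1;2.6 -0.2 0 0 0 1.5 1;2.6 -0.2 0 0 0 1.5 1;0 0 0 0 0 0 1"

```text
time: 7.95
eef_pos: [0.4452, -0.0845, 0.1706]
tcp_rot: [[-0.098, 0.995, -0.001], [0.995, 0.098, -0.001], [-0.001, -0.001, -1.0]]
ft_force: [-0.8, -3.1, 1.9]
finger_gap: 0.0005
```

Call:
carry_out:
  increments: "1.7 -0.1 0 0 0 1 1;1.7 -0.1 0 0 0 1 1;0 0 0 0 0 0 1"

```text
time: 8.25
eef_pos: [0.4447, -0.0805, 0.1705]
tcp_rot: [[-0.061, 0.998, -0.001], [0.998, 0.061, 0.0], [0.0, -0.001, -1.0]]
ft_force: [-1.5, -4.2, 3.1]
finger_gap: 0.0004
```

Call:
carry_out:
  increments: "1.7 -0.1 0 0 0 1 1;0 0 0 0 0 0 1"

```text
time: 8.45
eef_pos: [0.4445, -0.0794, 0.1706]
tcp_rot: [[-0.044, 0.999, -0.001], [0.999, 0.044, -0.001], [-0.001, -0.001, -1.0]]
ft_force: [-3.5, -7.2, 2.1]
finger_gap: 0.0004
```

Call:
carry_out:
  increments: "1 0 0 0 0 0 1;0 0 0 0 0 0 1"

```text
time: 8.65
eef_pos: [0.4445, -0.0793, 0.1707]
tcp_rot: [[-0.044, 0.999, -0.001], [0.999, 0.044, -0.003], [-0.003, -0.001, -1.0]]
ft_force: [-2.7, -10.2, 2.2]
finger_gap: 0.0009
```

Call:
carry_out:
  increments: "1 0 0 0 0 0 1;0 0 0 0 0 0 1"

```text
time: 8.85
eef_pos: [0.4445, -0.0792, 0.1708]
tcp_rot: [[-0.044, 0.999, -0.001], [0.999, 0.044, -0.005], [-0.005, -0.001, -1.0]]
ft_force: [-3.6, -14.5, 1.0]
finger_gap: 0.0001
```

Call:
carry_out:
  increments: "-4 0 0 0 0 0 1;-8 0 0 0 0 0 1;-5 0 -40 0 0 0 1;-15 0 -40 0 0 0 1;-40 0 -30 0 0 0 0.5;0 0 0 0 0 0 0.5;0 0 0 0 0 0 0.5"

```text
time: 9.55
eef_pos: [0.448, -0.149, 0.2805]
tcp_rot: [[-0.042, 0.999, 0.0], [0.999, 0.042, 0.001], [0.001, 0.001, -1.0]]
ft_force: [1.2, 0.8, -0.6]
finger_gap: 0.0226
```

Run:
```python
from h import *
s,im=snap('wrist','w4.png'); print(s['eef_pos'],s['tcp_rot'],s['ft_force'],s['finger_gap'],s['q'])
snap('scene','s4.png')
snap('top','t4.png')
```

```text
[ 0.44797215 -0.14896819  0.2805469 ] [[-4.22567606e-02  9.99106662e-01  4.94836296e-04]
 [ 9.99106317e-01  4.22562567e-02  9.88107618e-04]
 [ 9.66314974e-04  5.36148296e-04 -9.99999389e-01]] [ 1.20860741  0.79728714 -0.60126119] 0.022578113835276505 [-5.73976515e-01 -9.14558751e-02  1.80484520e+00  1.10968946e-03
  1.42832440e+00 -6.16403254e-01]
```

View pics/w4.png

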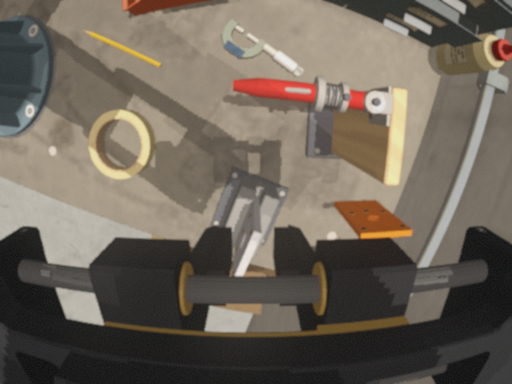

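View pics/s4.png

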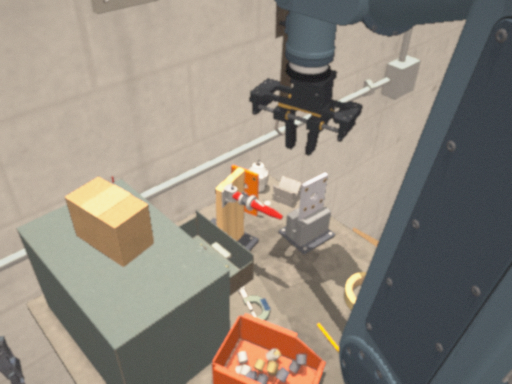

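Run:
```python
from h import *
np.set_printoptions(precision=4,suppress=True)
im=cv2.imread('pics/w4.png'); cv2.imwrite('pics/w4c.png',cv2.resize(im[60:180,220:420],None,fx=4,fy=4,interpolation=cv2.INTER_CUBIC))
st=cv2.imread('pics/t4.png'); cv2.imwrite('pics/t4c.png',cv2.resize(st[80:280,180:400],None,fx=3,fy=3,interpolation=cv2.INTER_CUBIC))
s=manip.sense()
b,g,r=[im[:,:,i].astype(int) for i in range(3)]
m=((r>120)&(g<70)&(b<70)); m[:60]=0;m[130:]=0;m[:,:225]=0;m[:,400:]=0
n,lab,stt,c=cv2.connectedComponentsWithStats(m.astype(np.uint8)); print(stt[1:],c[1:])
for u in range(236,370,8):
    v=np.where(m[:,u])[0]
    if len(v): print(u,v.min(),v.max(),atz('wrist',u,v.mean(),.188,s))
```

```text
[[234  79  80  24 639]
 [273  81   1   1   1]
 [276  81   2   2   2]
 [285  82   1   1   1]
 [287  82   1   1   1]
 [290  82   5   3   6]
 [296  83   1   1   1]
 [301  85   1   1   1]
 [303  84   1   1   1]
 [305  85   1   1   1]
 [308  85   2   2   2]
 [312  85   3   1   3]
 [269  86   1   1   1]
 [352  91  12   5  30]
 [349 101  15   9  88]] [[267.6369  91.3505]
 [273.      81.    ]
 [276.5     81.5   ]
 [285.      82.    ]
 [287.      82.    ]
 [292.1667  83.    ]
 [296.      83.    ]
 [301.      85.    ]
 [303.      84.    ]
 [305.      85.    ]
 [308.5     85.5   ]
 [313.      85.    ]
 [269.      86.    ]
 [357.3     93.    ]
 [356.125  105.6136]]
236 81 89 [ 0.4293 -0.0581  0.188 ]
244 80 91 [ 0.4356 -0.0586  0.188 ]
252 80 94 [ 0.4419 -0.0601  0.188 ]
260 79 96 [ 0.4482 -0.0606  0.188 ]
268 90 97 [ 0.4546 -0.0638  0.188 ]
276 81 98 [ 0.4609 -0.063   0.188 ]
284 94 98 [ 0.4673 -0.065   0.188 ]
292 83 99 [ 0.4736 -0.0635  0.188 ]
300 95 100 [ 0.4801 -0.0655  0.188 ]
308 85 102 [ 0.4865 -0.0647  0.188 ]
356 92 108 [ 0.5269 -0.0639  0.188 ]
```

View pics/w4c.png

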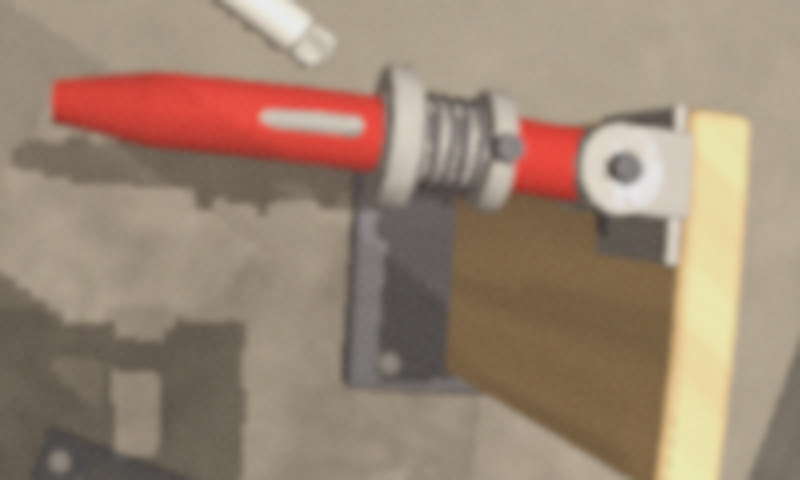

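View pics/t4c.png

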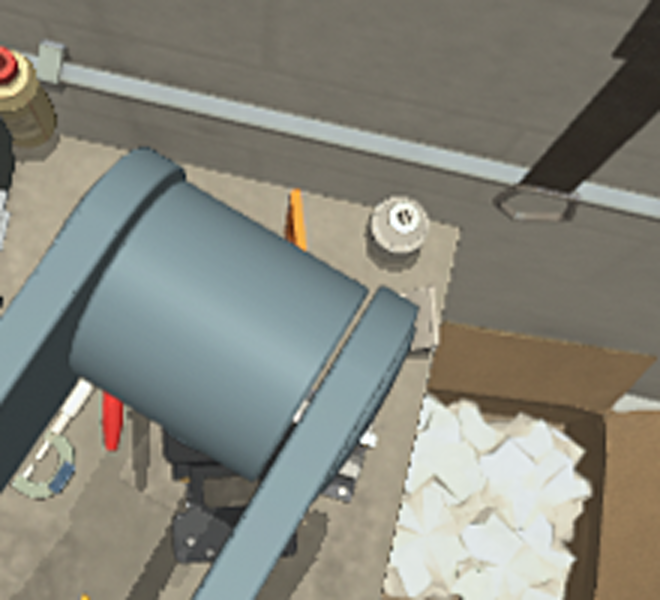

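Run:
```python
from h import *
np.set_printoptions(precision=4,suppress=True)
im=cv2.imread('pics/w4.png'); s=manip.sense()
hsv=cv2.cvtColor(im,cv2.COLOR_BGR2HSV)
m=(((hsv[:,:,0]<6)|(hsv[:,:,0]>174))&(hsv[:,:,1]>140)&(hsv[:,:,2]>70)); m[:60]=0;m[125:]=0;m[:,:225]=0;m[:,400:]=0
P=[]
for u in range(235,370,3):
    v=np.where(m[:,u])[0]
    if len(v)>6: 
        a=atz('wrist',u,v.min()-.5,.185,s);b=atz('wrist',u,v.max()+.5,.185,s); P.append(((a+b)/2)[:2]); print(u,v.min(),v.max(),P[-1],np.linalg.norm(a-b))
P=np.array(P); q=P; k=np.polyfit(q[:,0],q[:,1],1); print(k,np.degrees(np.arctan(k[0])),q[:,1]-np.polyval(k,q[:,0]))
print('eval',[ (x,np.polyval(k,x)) for x in (.427,.4445,.542)])
f=lambda u,v:(220+u/4,60+v/4)
for n,u,v,z in [('hinge',625,165,.2),('bR1',750,122,.195),('bR2',722,478,.195),('bL1',693,110,.195),('bL2',660,470,.195),('collarface',383,130,.185),('cf top',390,68,.185),('cf bot',375,200,.185)]: print(n,atz('wrist',*f(u,v),z,s))
```

```text
235 80 90 [ 0.4283 -0.0579] 0.008936741621428546
238 80 90 [ 0.4307 -0.0578] 0.008933336001315647
241 80 91 [ 0.4331 -0.0581] 0.009739924492778631
244 79 92 [ 0.4355 -0.058 ] 0.01136100775853169
247 79 93 [ 0.4379 -0.0584] 0.012167368970521859
250 79 94 [ 0.4403 -0.0587] 0.012974013952039046
253 79 95 [ 0.4426 -0.059 ] 0.013781121236315627
256 79 95 [ 0.445  -0.0589] 0.013781401058911295
259 79 96 [ 0.4474 -0.0591] 0.014590137623641917
262 79 96 [ 0.4498 -0.059 ] 0.014592379258180998
265 79 96 [ 0.4522 -0.0589] 0.01459559524052306
268 79 97 [ 0.4546 -0.0592] 0.015407613699422626
271 79 97 [ 0.4569 -0.059 ] 0.015413066553776607
274 80 97 [ 0.4593 -0.0593] 0.014603935182169162
277 80 98 [ 0.4617 -0.0596] 0.015419671670496253
280 80 98 [ 0.4641 -0.0594] 0.015428223077744545
283 81 98 [ 0.4665 -0.0596] 0.014621386059984321
286 81 99 [ 0.469  -0.0599] 0.015441365177505105
289 81 99 [ 0.4714 -0.0597] 0.015453043580792745
292 82 99 [ 0.4738 -0.0599] 0.014648017573932094
295 82 100 [ 0.4762 -0.0602] 0.015472782935614991
298 82 100 [ 0.4786 -0.06  ] 0.015487631184552427
301 83 100 [ 0.4811 -0
[... 409 characters left out ...]
5168262434670322
[-0.0436 -0.0393] -2.4941922524515014 [ 0.0001  0.0003  0.      0.0002  0.     -0.0002 -0.0004 -0.0002 -0.0003
 -0.0001  0.0001 -0.0001  0.0002  0.     -0.0001  0.0001 -0.     -0.0001
  0.0001  0.     -0.0001  0.0002  0.0001 -0.     -0.0001 -0.0002  0.0005
 -0.     -0.     -0.     -0.    ]
eval [(0.427, np.float64(-0.057917782079548605)), (0.4445, np.float64(-0.058680071331262365)), (0.542, np.float64(-0.06292711144795332))]
hinge [ 0.54   -0.0625  0.2   ]
bR1 [ 0.5709 -0.049   0.195 ]
bR2 [ 0.5733 -0.1255  0.195 ]
bL1 [ 0.557  -0.0486  0.195 ]
bL2 [ 0.5576 -0.1247  0.195 ]
collarface [ 0.4932 -0.06    0.185 ]
cf top [ 0.494  -0.0471  0.185 ]
cf bot [ 0.4924 -0.0744  0.185 ]
```

Call:
carry_out:
  increments: "-26.3 -3.1 0 0 0 0 0.4;-26.3 -3.1 0 0 0 0 0.4;-26.3 -3.1 10 0 0 0 0.4;0 0 10 0 0 6.5 0.4;0 0 10 0 0 6.5 0.4;0 0 10 0 0 6.5 0.4;0 0 0 0 0 0 0.4"

```text
time: 10.4
eef_pos: [0.441, -0.226, 0.2379]
tcp_rot: [[0.292, 0.956, -0.004], [0.956, -0.292, 0.004], [0.003, -0.005, -1.0]]
ft_force: [0.9, 0.4, 0.5]
finger_gap: 0.053
```

Run:
```python
from h import *
np.set_printoptions(precision=4,suppress=True)
s,im=snap('wrist','w5.png'); print(s['eef_pos'],s['tcp_rot'],s['finger_gap'])
cv2.imwrite('pics/w5c.png',cv2.resize(im[150:300,160:360],None,fx=4,fy=4,interpolation=cv2.INTER_CUBIC))
snap('scene','s5.png'); print([(d['point'],d['confidence']) for d in manip.search_frame('scene','plate')])
```

```text
[ 0.441  -0.226   0.2379] [[ 0.2922  0.9563 -0.0039]
 [ 0.9563 -0.2922  0.0038]
 [ 0.0025 -0.0048 -1.    ]] 0.05298538100415134
[([0.4442, -0.2257, 0.1206], 0.62), ([0.5876, -0.2104, 0.0976], 0.62)]
```

View pics/w5c.png

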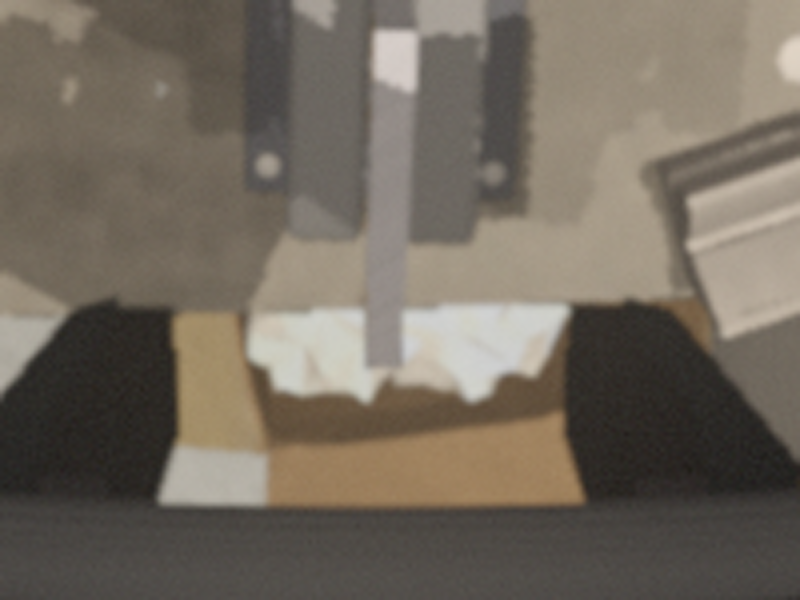

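View pics/s5.png

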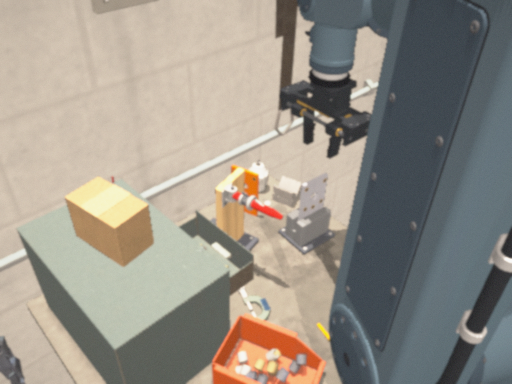

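Run:
```python
from h import *
np.set_printoptions(precision=4,suppress=True)
s=manip.sense(); R=s['tcp_rot']
a=atz('wrist',259.2,157.5,.161,s); b=atz('wrist',256,241.7,.161,s)
m=(a+b)/2; print(a,b,m,np.linalg.norm(a-b), 'tool:',R.T@(m-s['eef_pos']), R.T@(a-b))
```

```text
[ 0.4558 -0.1968  0.161 ] [ 0.4333 -0.2638  0.161 ] [ 0.4446 -0.2303  0.161 ] 0.07070732436102356 tool: [-0.0022  0.0033  0.0795] [0.0707 0.0022 0.    ]
```

Call:
carry_out:
  increments: "-2.5 2.7 20 0 0 1.8 0.4;0 0 25 0 0 0 0.4;0 0 25 0 0 0 0.4;0 0 18 0 0 0 0.4;0 0 10 0 0 0 0.4;0 0 0 0 0 0 0.4"

```text
time: 11.15
eef_pos: [0.4435, -0.2306, 0.1418]
tcp_rot: [[0.321, 0.947, -0.002], [0.947, -0.321, 0.001], [0.001, -0.002, -1.0]]
ft_force: [-0.4, 0.6, 1.0]
finger_gap: 0.0528
```

Call:
carry_out:
  increments: "0 0 0 0 0 0 0.9;0 0 0 0 0 0 0.9;0 0 0 0 0 0 1;0 0 0 0 0 0 1;0 0 0 0 0 0 1;0 0 0 0 0 0 1;0 0 0 0 0 0 1"
  force: 12

```text
time: 11.85
eef_pos: [0.4438, -0.2312, 0.1429]
tcp_rot: [[0.322, 0.947, -0.0], [0.947, -0.322, -0.0], [-0.0, -0.0, -1.0]]
ft_force: [-1.5, -0.1, 2.4]
finger_gap: 0.0074
```

Run:
```python
from h import *
np.set_printoptions(precision=4,suppress=True)
s,im=snap('wrist','w6.png'); print(s['eef_pos'],s['tcp_rot'],s['finger_gap'],s['ft_force'])
```

```text
[ 0.4438 -0.2312  0.1429] [[ 0.3223  0.9466 -0.0002]
 [ 0.9466 -0.3223 -0.    ]
 [-0.0001 -0.0002 -1.    ]] 0.007433156244905261 [-1.5487 -0.1444  2.4388]
```

View pics/w6.png

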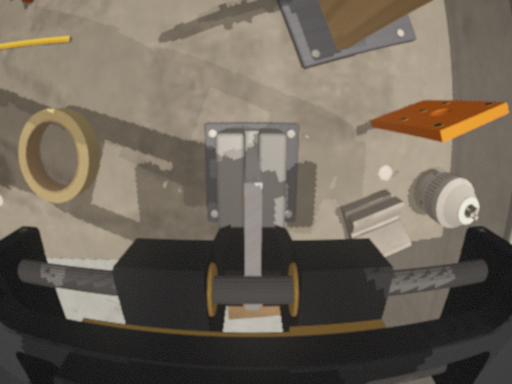

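Call:
carry_out:
  increments: "0 0 0 0 0 0 1;0 0 -5 0 0 0 1;0 0 -15 0 0 0 1;0 0 -15 0 0 0 1;0 0 -15 0 0 0 1;0 0 -19 0 0 0 1;0 -15 0 0 0 0 1;0 -15 0 0 0 0 1;0 0 0 0 0 -8.15 1;0 0 0 0 0 -8.15 1;0 0 0 0 0 0 1"
  force: 50

```text
time: 13.0
eef_pos: [0.4153, -0.2213, 0.2115]
tcp_rot: [[0.042, 0.999, -0.0], [0.999, -0.042, 0.0], [0.0, -0.0, -1.0]]
ft_force: [-0.3, 0.6, -2.5]
finger_gap: 0.0077
```

Run:
```python
from h import *
np.set_printoptions(precision=4,suppress=True)
s,im=snap('wrist','w7.png'); print(s['eef_pos'],s['tcp_rot'],s['finger_gap'],s['ft_force'])
snap('scene','s7.png')
```

```text
[ 0.4153 -0.2213  0.2115] [[ 0.0424  0.9991 -0.0002]
 [ 0.9991 -0.0424  0.0004]
 [ 0.0003 -0.0002 -1.    ]] 0.007693825156924182 [-0.2784  0.6181 -2.5105]
```

View pics/w7.png

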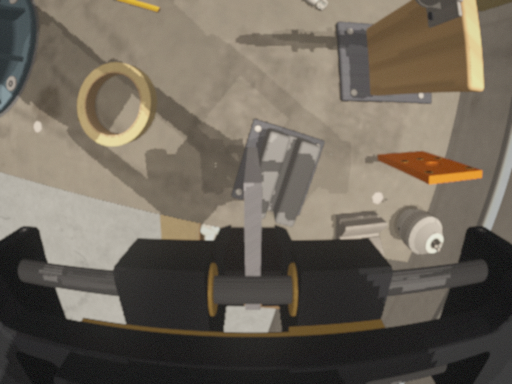

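View pics/s7.png

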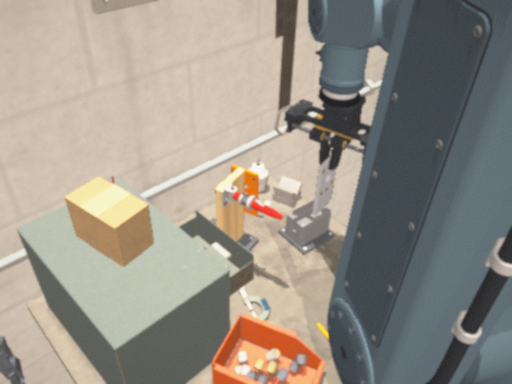

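Call:
carry_out:
  increments: "10 -10 0 0 0 0 1;20 -7 0 0 0 0 1;25 0 0 0 0 0 1;25 0 0 0 0 0 1;20 0 0 0 0 0 1;10 0 0 0 0 0 1;0 0 0 0 0 0 1"

```text
time: 13.8
eef_pos: [0.4034, -0.11, 0.2117]
tcp_rot: [[0.043, 0.999, 0.0], [0.999, -0.043, 0.0], [0.0, 0.0, -1.0]]
ft_force: [0.4, 0.5, -3.2]
finger_gap: 0.0077
```

Run:
```python
from h import *
np.set_printoptions(precision=4,suppress=True)
s,im=snap('wrist','w8.png'); print(s['eef_pos'],s['tcp_rot'],s['finger_gap'],s['ft_force'])
R=s['tcp_rot']
p=atz('wrist',253,184,s['eef_pos'][2]+.018,s); print(R.T@(p-s['eef_pos']))
cv2.imwrite('pics/w8c.png',cv2.resize(im[80:260,220:420],None,fx=3.3,fy=3.3,interpolation=cv2.INTER_CUBIC))
snap('scene','s8.png')
```

```text
[ 0.4034 -0.11    0.2117] [[ 0.0435  0.9991  0.0001]
 [ 0.9991 -0.0435  0.    ]
 [ 0.      0.0001 -1.    ]] 0.007749087857023014 [ 0.3582  0.5186 -3.165 ]
[ 0.0376 -0.0005 -0.018 ]
```

View pics/w8.png

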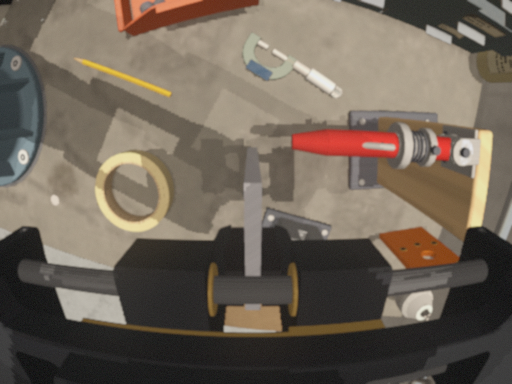

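View pics/w8c.png

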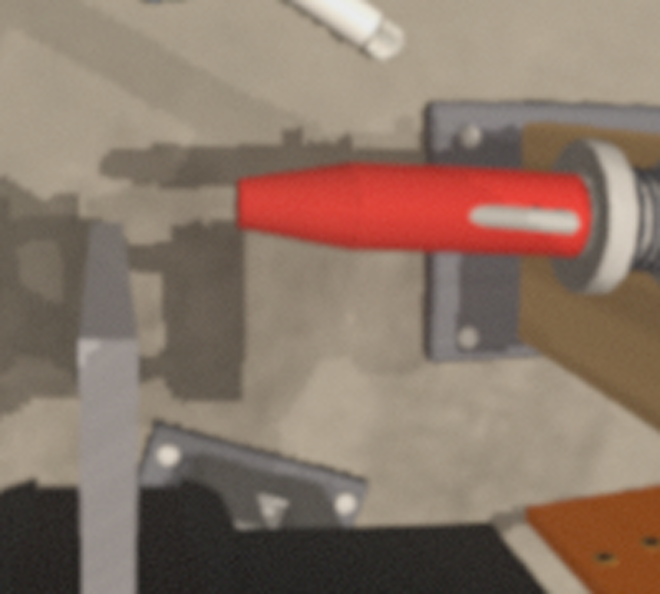

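Run:
```python
from h import *
np.set_printoptions(precision=4,suppress=True)
im=cv2.imread('pics/w8.png'); s=manip.sense(); R=s['tcp_rot']
hsv=cv2.cvtColor(im,cv2.COLOR_BGR2HSV)
m=(((hsv[:,:,0]<6)|(hsv[:,:,0]>174))&(hsv[:,:,1]>140)&(hsv[:,:,2]>70)); m[:115]=0;m[175:]=0;m[:,:280]=0;m[:,460:]=0
P=[]
for u in range(292,398,4):
    v=np.where(m[:,u])[0]
    if len(v)>6: 
        a=atz('wrist',u,v.min()-.5,.185,s);b=atz('wrist',u,v.max()+.5,.185,s); P.append((R.T@((a+b)/2-s['eef_pos'])))
P=np.array(P); k=np.polyfit(P[:,1],P[:,0],1); print(P[0],P[-1],k,np.degrees(np.arctan(k[0])))
f=lambda u,v:(220+u/3.3,80+v/3.3)
for n,u,v,dz in [('topL',80,340,-.018),('topR',136,338,-.018),('botL',92,222,.107),('botR',122,222,.107)]:
    a,b=f(u,v); p=atz('wrist',a,b,s['eef_pos'][2]-dz,s); print(n,R.T@(p-s['eef_pos']))
```

```text
[0.0517 0.0223 0.0268] [0.0518 0.0897 0.0268] [-0.0013  0.052 ] -0.07463810366242858
topL [ 0.0381 -0.0044 -0.018 ]
topR [ 0.0384  0.0031 -0.018 ]
botL [ 0.0377 -0.0047  0.107 ]
botR [0.0377 0.0031 0.107 ]
```

View pics/s8.png

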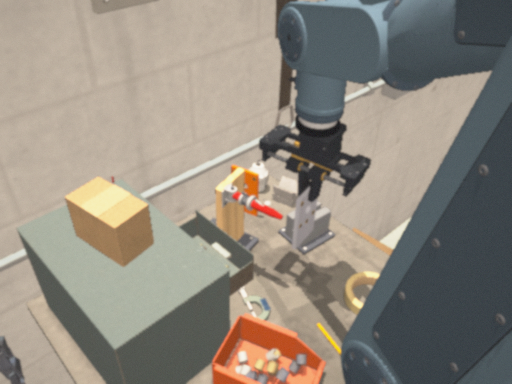

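Call:
carry_out:
  increments: "20 0 0 0 0 0 1;20 0 0 0 0 0 1;9 0 0 0 0 0 1;0 0 0 0 0 0 1;0 0 0 0 0 0 1"

```text
time: 14.4
eef_pos: [0.4057, -0.0627, 0.2118]
tcp_rot: [[0.044, 0.999, 0.0], [0.999, -0.044, -0.001], [-0.001, 0.0, -1.0]]
ft_force: [-0.5, -0.1, -2.9]
finger_gap: 0.0077
```

Run:
```python
from h import *
np.set_printoptions(precision=4,suppress=True)
s,im=snap('wrist','w9.png'); print(s['eef_pos'],s['tcp_rot'],s['finger_gap'],s['ft_force'])
s2,i2=snap('scene','s9.png'); cv2.imwrite('pics/s9c.png',cv2.resize(i2[140:270,210:360],None,fx=4.6,fy=4.6,interpolation=cv2.INTER_CUBIC))
s2,i2=snap('top','t9.png'); cv2.imwrite('pics/t9c.png',cv2.resize(i2[120:260,180:320],None,fx=4,fy=4,interpolation=cv2.INTER_CUBIC))
```

```text
[ 0.4057 -0.0627  0.2118] [[ 0.0438  0.999   0.0001]
 [ 0.999  -0.0438 -0.0007]
 [-0.0007  0.0001 -1.    ]] 0.007658377050799088 [-0.4978 -0.0918 -2.9341]
```

View pics/w9.png

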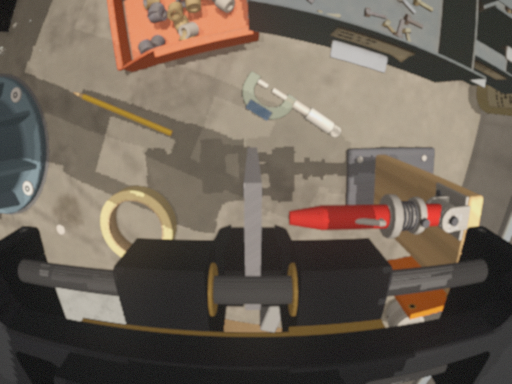

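View pics/s9c.png

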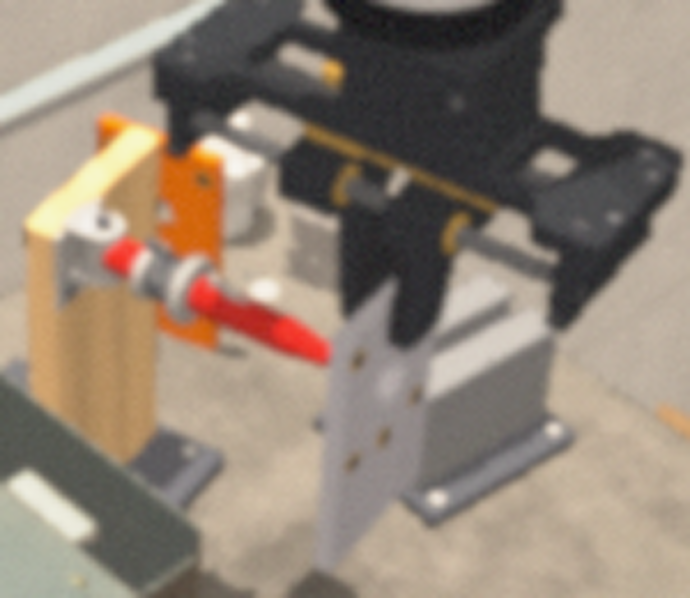

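Run:
```python
from h import *
np.set_printoptions(precision=4,suppress=True)
im=cv2.imread('pics/s9.png')
def atx(u,v,x):
    o,d=ray('scene',u,v); return o+d*(x-o[0])/d[0]
f=lambda u,v:(210+u/4.6,140+v/4.6)
print(atx(*f(390,382),.4025), atx(*f(328,355),.427))
print('tiptop',atx(*f(333,340),.427),atx(*f(330,362),.427))
for n,P in [('eye pred',[.4017,-.061,.184]),('tip pred',[.427,-.0615,.185])]:
    u,v=proj('scene',P); print(n,(u-210)*4.6,(v-140)*4.6)
cv2.imwrite('pics/s9d.png',cv2.resize(im[195:245,260:320],None,fx=12,fy=12,interpolation=cv2.INTER_CUBIC))
```

```text
[ 0.4025 -0.0652  0.1804] [ 0.427  -0.0571  0.1884]
tiptop [ 0.427  -0.0603  0.194 ] [ 0.427  -0.0593  0.1829]
eye pred 387.35846627509983 382.0337600101451
tip pred 333.1057191015757 355.0936392108107
```

View pics/s9d.png

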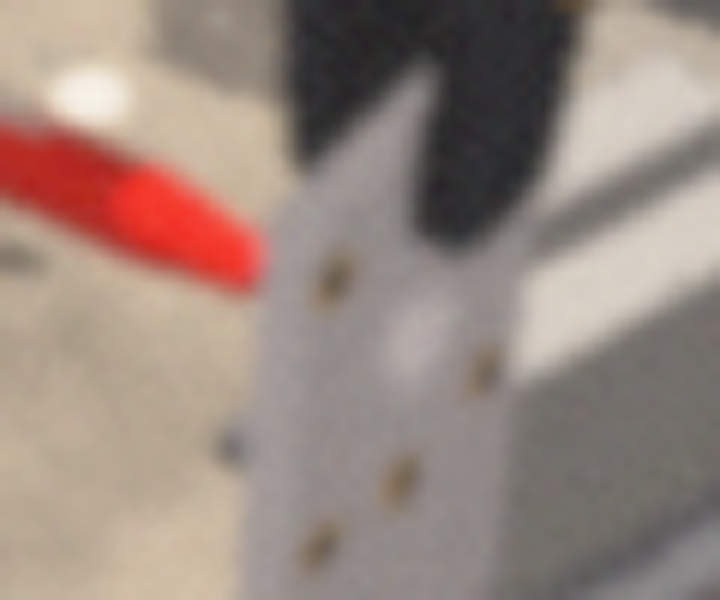

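Call:
carry_out:
  increments: "0 10 0 0 0 0 1;0 8 0 0 0 0 1;0 4 0 0 0 0 1;0 4 0 0 0 0 1;0 4 0 0 0 0 1;0 0 0 0 0 0 1"

```text
time: 15.15
eef_pos: [0.4358, -0.0632, 0.2117]
tcp_rot: [[0.043, 0.999, -0.0], [0.999, -0.043, 0.0], [0.0, -0.0, -1.0]]
ft_force: [0.5, -0.1, -2.4]
finger_gap: 0.0075
```

Call:
carry_out:
  increments: "0 3 0 0 0 0 1;0 3 0 0 0 0 1;0 0 0 0 0 0 1"

```text
time: 15.45
eef_pos: [0.4417, -0.0635, 0.2118]
tcp_rot: [[0.044, 0.999, 0.0], [0.999, -0.044, -0.0], [-0.0, 0.0, -1.0]]
ft_force: [0.1, 0.5, -2.9]
finger_gap: 0.0077
```

Call:
carry_out:
  increments: "0 3 0 0 0 0 1;0 3 0 0 0 0 1;0 0 0 0 0 0 1"

```text
time: 15.75
eef_pos: [0.4478, -0.0638, 0.2118]
tcp_rot: [[0.044, 0.999, 0.0], [0.999, -0.044, -0.0], [-0.0, 0.0, -1.0]]
ft_force: [-0.6, -0.8, -3.1]
finger_gap: 0.0077
```

Run:
```python
from h import *
np.set_printoptions(precision=4,suppress=True)
s,im=snap('wrist','w10.png'); print(s['eef_pos'],s['finger_gap'],s['ft_force'],s['ft_torque'])
s2,i2=snap('scene','s10.png'); cv2.imwrite('pics/s10c.png',cv2.resize(i2[140:270,210:360],None,fx=4.6,fy=4.6,interpolation=cv2.INTER_CUBIC))
```

```text
[ 0.4478 -0.0638  0.2118] 0.007702320994176733 [-0.6157 -0.7733 -3.1461] [-0.0196 -0.0709 -0.0008]
```

View pics/s10c.png

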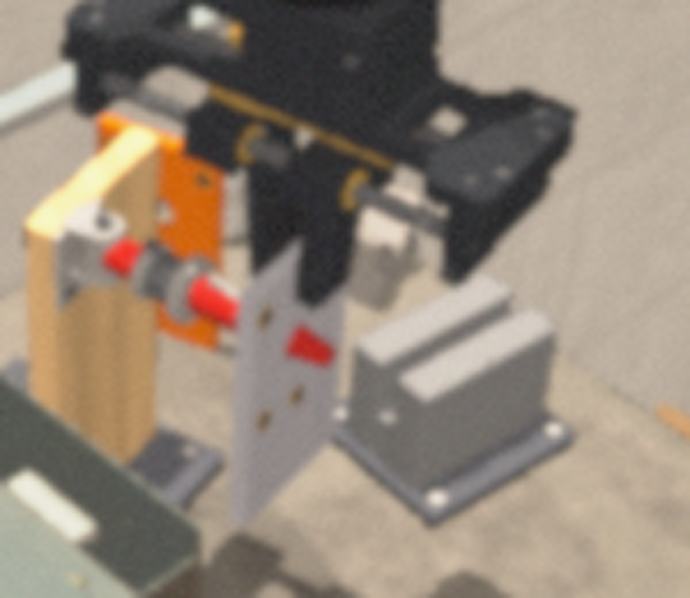

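View pics/w10.png

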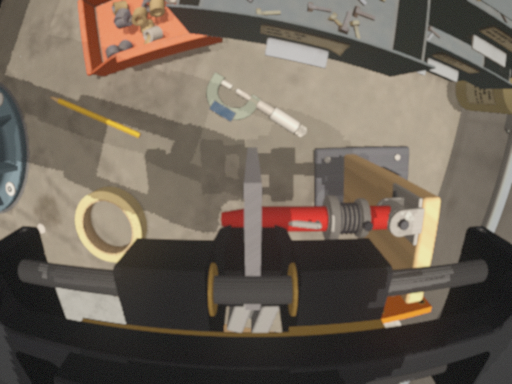

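Call:
carry_out:
  increments: "0 3 0 0 0 0 1;0 3 0 0 0 0 1;0 3 0 0 0 0 1;0 0 0 0 0 0 1"

```text
time: 16.25
eef_pos: [0.4568, -0.0642, 0.2118]
tcp_rot: [[0.044, 0.999, 0.0], [0.999, -0.044, -0.0], [-0.0, 0.0, -1.0]]
ft_force: [0.4, 0.3, -3.6]
finger_gap: 0.0075
```

Call:
carry_out:
  increments: "0 2 0 0 0 0 1;0 2 0 0 0 0 1;0 0 0 0 0 0 1"

```text
time: 16.55
eef_pos: [0.4607, -0.0643, 0.2117]
tcp_rot: [[0.044, 0.999, 0.0], [0.999, -0.044, -0.0], [-0.0, 0.0, -1.0]]
ft_force: [0.1, -0.3, -2.9]
finger_gap: 0.0075
```

Call:
carry_out:
  increments: "0 2 0 0 0 0 1;0 2 0 0 0 0 1;0 0 0 0 0 0 1"

```text
time: 16.85
eef_pos: [0.4647, -0.0645, 0.2118]
tcp_rot: [[0.044, 0.999, 0.0], [0.999, -0.044, -0.0], [-0.0, 0.0, -1.0]]
ft_force: [0.3, 1.0, -3.5]
finger_gap: 0.0072
```

Call:
carry_out:
  increments: "0 2 0 0 0 0 1;0 2 0 0 0 0 1;0 0 0 0 0 0 1"

```text
time: 17.15
eef_pos: [0.4687, -0.0647, 0.2118]
tcp_rot: [[0.044, 0.999, 0.0], [0.999, -0.044, -0.0], [-0.0, 0.0, -1.0]]
ft_force: [0.4, -0.2, -2.4]
finger_gap: 0.0078
```

Call:
carry_out:
  increments: "0 2 0 0 0 0 1;0 2 0 0 0 0 1;0 0 0 0 0 0 1"

```text
time: 17.45
eef_pos: [0.4727, -0.0649, 0.2118]
tcp_rot: [[0.044, 0.999, 0.0], [0.999, -0.044, -0.0], [-0.0, 0.0, -1.0]]
ft_force: [-1.0, 0.5, -2.0]
finger_gap: 0.0075
```

Call:
carry_out:
  increments: "0 2 0 0 0 0 1;0 2 0 0 0 0 1;0 0 0 0 0 0 1"

```text
time: 17.75
eef_pos: [0.4768, -0.0651, 0.2119]
tcp_rot: [[0.044, 0.999, 0.001], [0.999, -0.044, -0.0], [-0.0, 0.001, -1.0]]
ft_force: [-0.5, -0.5, -1.1]
finger_gap: 0.0074
```

Call:
carry_out:
  increments: "0 2 0 0 0 0 1;0 0 0 0 0 0 1"

```text
time: 17.95
eef_pos: [0.4787, -0.0652, 0.2118]
tcp_rot: [[0.044, 0.999, 0.001], [0.999, -0.044, -0.0], [-0.0, 0.001, -1.0]]
ft_force: [0.4, 0.3, -0.9]
finger_gap: 0.0074
```

Call:
carry_out:
  increments: "0 2 0 0 0 0 1;0 2 0 0 0 0 1;0 0 0 0 0 0 1"

```text
time: 18.25
eef_pos: [0.4826, -0.0653, 0.2117]
tcp_rot: [[0.044, 0.999, 0.0], [0.999, -0.044, 0.0], [0.0, 0.0, -1.0]]
ft_force: [-1.9, 1.0, -0.9]
finger_gap: 0.0076
```

Call:
carry_out:
  increments: "0 2 0 0 0 0 1;0 2 0 0 0 0 1;0 0 0 0 0 0 1"

```text
time: 18.55
eef_pos: [0.4872, -0.0656, 0.212]
tcp_rot: [[0.044, 0.999, 0.002], [0.999, -0.044, -0.0], [-0.0, 0.002, -1.0]]
ft_force: [-0.0, 1.0, -1.0]
finger_gap: 0.0076
```

Call:
carry_out:
  increments: "0 1 0 0 0 0 1;0 1 0 0 0 0 1;0 0 0 0 0 0 1"

```text
time: 18.85
eef_pos: [0.4886, -0.0656, 0.2118]
tcp_rot: [[0.044, 0.999, 0.0], [0.999, -0.044, 0.0], [0.0, 0.0, -1.0]]
ft_force: [0.4, -0.1, -0.1]
finger_gap: 0.0077
```

Call:
carry_out:
  increments: "0 1 0 0 0 0 1;0 1 0 0 0 0 1;0 0 0 0 0 0 1"

```text
time: 19.15
eef_pos: [0.4904, -0.0656, 0.2117]
tcp_rot: [[0.044, 0.999, -0.0], [0.999, -0.044, 0.0], [0.0, -0.0, -1.0]]
ft_force: [-1.7, -0.4, -1.0]
finger_gap: 0.0074
```

Call:
carry_out:
  increments: "0 1 0 0 0 0 1;0 0 0 0 0 0 1"

```text
time: 19.35
eef_pos: [0.4909, -0.0656, 0.2116]
tcp_rot: [[0.044, 0.999, -0.002], [0.999, -0.044, 0.0], [0.0, -0.002, -1.0]]
ft_force: [-5.3, 0.2, 1.7]
finger_gap: 0.0072
```

Call:
carry_out:
  increments: "0 1 0 0 0 0 1;0 0 0 0 0 0 1"

```text
time: 19.55
eef_pos: [0.4921, -0.0657, 0.2116]
tcp_rot: [[0.044, 0.999, -0.001], [0.999, -0.044, 0.0], [0.0, -0.001, -1.0]]
ft_force: [-4.6, 0.7, 1.3]
finger_gap: 0.0077
```

Call:
carry_out:
  increments: "0 1 0 0 0 0 1;0 0 0 0 0 0 1"

```text
time: 19.75
eef_pos: [0.4929, -0.0657, 0.2115]
tcp_rot: [[0.044, 0.999, -0.001], [0.999, -0.044, 0.0], [0.0, -0.001, -1.0]]
ft_force: [-5.9, -0.3, 1.4]
finger_gap: 0.0074
```

Call:
carry_out:
  increments: "0 1 0 0 0 0 1;0 0 0 0 0 0 1"

```text
time: 19.95
eef_pos: [0.4937, -0.0657, 0.2115]
tcp_rot: [[0.044, 0.999, -0.002], [0.999, -0.044, 0.0], [0.0, -0.002, -1.0]]
ft_force: [-7.5, -0.4, 2.7]
finger_gap: 0.0076
```

Call:
carry_out:
  increments: "0 1 0 0 0 0 1;0 0 0 0 0 0 1"

```text
time: 20.15
eef_pos: [0.4945, -0.0657, 0.2114]
tcp_rot: [[0.043, 0.999, -0.003], [0.999, -0.043, 0.0], [0.0, -0.003, -1.0]]
ft_force: [-8.2, 0.6, 3.3]
finger_gap: 0.0079
```

Call:
carry_out:
  increments: "0 1 0 0 0 0 1;0 0 0 0 0 0 1"

```text
time: 20.35
eef_pos: [0.4952, -0.0658, 0.2114]
tcp_rot: [[0.043, 0.999, -0.003], [0.999, -0.043, 0.0], [0.0, -0.003, -1.0]]
ft_force: [-9.3, 0.1, 3.0]
finger_gap: 0.0075
```

Call:
carry_out:
  increments: "0 0.7 0 0 0 0 1;0 0 0 0 0 0 1"

```text
time: 20.55
eef_pos: [0.4953, -0.0658, 0.2114]
tcp_rot: [[0.043, 0.999, -0.005], [0.999, -0.043, 0.0], [0.0, -0.005, -1.0]]
ft_force: [-12.8, -0.1, 4.4]
finger_gap: 0.0078
```

Run:
```python
from h import *
np.set_printoptions(precision=4,suppress=True)
s,im=snap('wrist','w11.png'); print(s['eef_pos'],s['finger_gap'],s['ft_force'],s['ft_torque'])
cv2.imwrite('pics/w11c.png',cv2.resize(im[150:270,190:340],None,fx=4.6,fy=4.6,interpolation=cv2.INTER_CUBIC))
s2,i2=snap('scene','s11.png'); cv2.imwrite('pics/s11c.png',cv2.resize(i2[140:270,200:350],None,fx=4.6,fy=4.6,interpolation=cv2.INTER_CUBIC))
```

```text
[ 0.4953 -0.0658  0.2114] 0.007759082880930314 [-12.8118  -0.1477   4.4228] [-0.0823  1.9696  0.0375]
```

View pics/s11c.png

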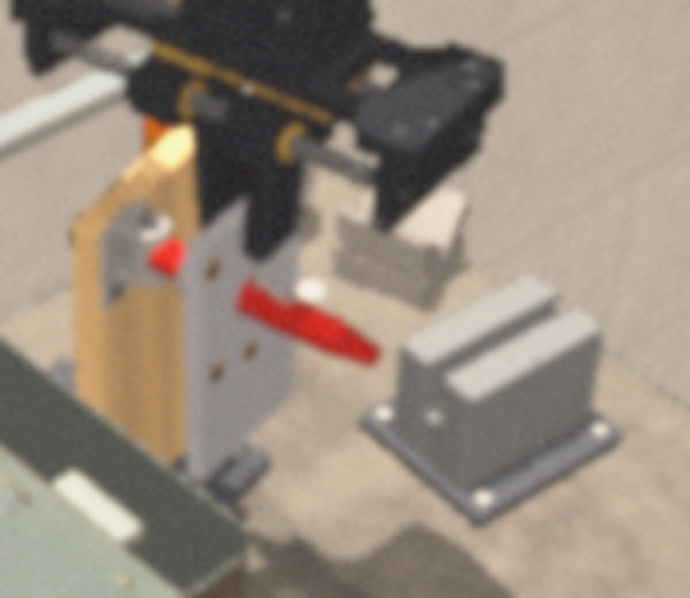

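View pics/w11c.png

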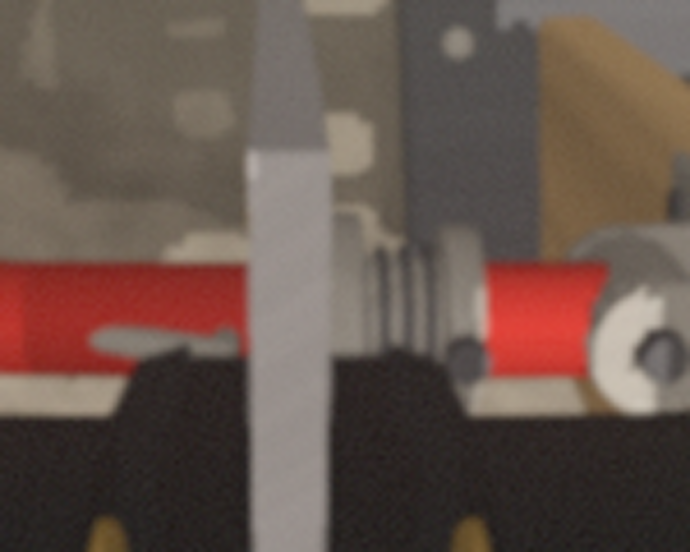

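Call:
carry_out:
  increments: "0 -1.5 0 0 0 0 1;0 -1 0 0 0 0 1;0 0 0 0 0 0 1"

```text
time: 20.95
eef_pos: [0.4937, -0.0657, 0.2114]
tcp_rot: [[0.044, 0.999, -0.002], [0.999, -0.044, 0.0], [0.0, -0.002, -1.0]]
ft_force: [-7.8, -0.7, 2.1]
finger_gap: 0.0076
```

Call:
carry_out:
  increments: "0 -1 0 0 0 0 1;0 0 0 0 0 0 1"

```text
time: 21.15
eef_pos: [0.493, -0.0657, 0.2115]
tcp_rot: [[0.044, 0.999, -0.001], [0.999, -0.044, 0.0], [0.0, -0.001, -1.0]]
ft_force: [-6.3, -0.1, 0.5]
finger_gap: 0.0076
```

Call:
carry_out:
  increments: "0 -1 0 0 0 0 1;0 0 0 0 0 0 1"

```text
time: 21.35
eef_pos: [0.4926, -0.0657, 0.2115]
tcp_rot: [[0.044, 0.999, 0.0], [0.999, -0.044, 0.0], [0.0, 0.0, -1.0]]
ft_force: [-2.6, -0.2, -1.5]
finger_gap: 0.0075
```

Call:
carry_out:
  increments: "0 -0.8 0 0 0 0 1;0 0 0 0 0 0 1"

```text
time: 21.55
eef_pos: [0.4923, -0.0657, 0.2116]
tcp_rot: [[0.044, 0.999, 0.001], [0.999, -0.044, 0.0], [0.0, 0.001, -1.0]]
ft_force: [0.8, -0.2, -4.7]
finger_gap: 0.0075
```

Call:
carry_out:
  increments: "0 -0.7 0 0 0 0 1;0 0 0 0 0 0 1"

```text
time: 21.75
eef_pos: [0.4921, -0.0657, 0.2117]
tcp_rot: [[0.044, 0.999, 0.003], [0.999, -0.044, -0.0], [0.0, 0.003, -1.0]]
ft_force: [5.8, 0.3, -7.0]
finger_gap: 0.0074
```

Call:
carry_out:
  increments: "0 0.8 0 0 0 0 1;0 0 0.7 0 0 0 1;0 0 0 0 0 0 1"

```text
time: 22.05
eef_pos: [0.4923, -0.0657, 0.2115]
tcp_rot: [[0.044, 0.999, 0.001], [0.999, -0.044, -0.0], [-0.0, 0.001, -1.0]]
ft_force: [1.8, -0.1, -1.7]
finger_gap: 0.0076
```

Call:
carry_out:
  increments: "0 0 0.8 0 0 0 1;0 0 0 0 0 0 1"

```text
time: 22.25
eef_pos: [0.4923, -0.0658, 0.2109]
tcp_rot: [[0.044, 0.999, 0.001], [0.999, -0.044, -0.0], [-0.0, 0.001, -1.0]]
ft_force: [0.8, 1.3, 2.1]
finger_gap: 0.0078
```

Call:
carry_out:
  increments: "0 0 0.8 0 0 0 1;0 0 0 0 0 0 1"

```text
time: 22.45
eef_pos: [0.4922, -0.0658, 0.2098]
tcp_rot: [[0.044, 0.999, 0.001], [0.999, -0.044, -0.0], [-0.0, 0.001, -1.0]]
ft_force: [0.8, -0.4, 2.9]
finger_gap: 0.0071
```

Call:
carry_out:
  increments: "0 0 0.5 0 0 0 1;0 0 0 0 0 0 1"

```text
time: 22.65
eef_pos: [0.4923, -0.0658, 0.2097]
tcp_rot: [[0.044, 0.999, 0.001], [0.999, -0.044, -0.0], [-0.0, 0.001, -1.0]]
ft_force: [1.1, 1.9, 5.8]
finger_gap: 0.0076
```

Call:
carry_out:
  increments: "0 0 0 0 0 0 0.85;0 0 0 0 0 0 0.75;0 0 0 0 0 0 0.7;0 0 0 0 0 0 0.7"
  force: 20

```text
time: 23.05
eef_pos: [0.4916, -0.0657, 0.2085]
tcp_rot: [[0.044, 0.999, -0.001], [0.999, -0.044, 0.0], [0.0, -0.001, -1.0]]
ft_force: [-0.6, 0.8, -0.5]
finger_gap: 0.0264
```

Run:
```python
from h import *
np.set_printoptions(precision=4,suppress=True)
s,im=snap('wrist','w12.png'); print(s['eef_pos'],s['finger_gap'],s['ft_force'],s['ft_torque'])
cv2.imwrite('pics/w12c.png',cv2.resize(im[150:270,190:340],None,fx=4.6,fy=4.6,interpolation=cv2.INTER_CUBIC))
```

```text
[ 0.4916 -0.0657  0.2085] 0.026400226470331842 [-0.6035  0.836  -0.5437] [-0.0886 -0.0776  0.0335]
```

View pics/w12c.png

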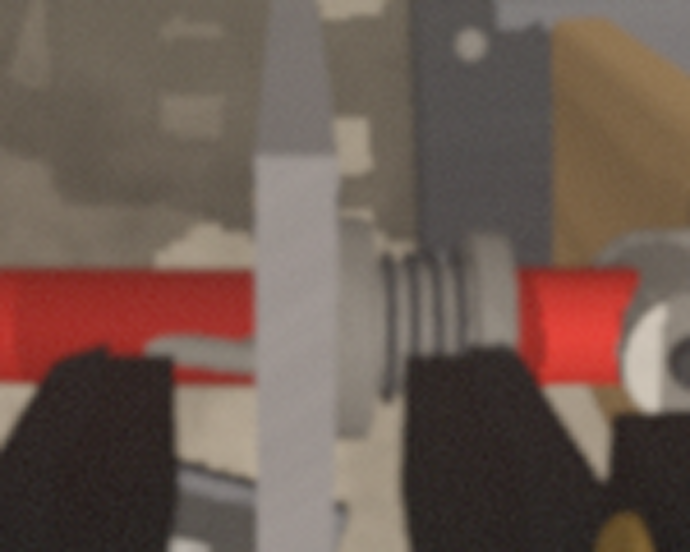

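Call:
carry_out:
  increments: "0 0 -10 0 0 0 0.7;0 0 -20 0 0 0 0.7;0 0 -30 0 0 0 0.7;0 0 -30 0 0 0 0.7;-40 -10 0 0 0 0 0.7;-40 -10 0 0 0 0 0.7;0 0 0 0 0 0 0.7;0 0 0 0 0 0 0.7"

```text
time: 23.9
eef_pos: [0.4683, -0.1453, 0.2994]
tcp_rot: [[0.046, 0.999, 0.0], [0.999, -0.046, 0.0], [0.0, 0.0, -1.0]]
ft_force: [0.5, 0.1, 0.2]
finger_gap: 0.0262
```

Run:
```python
from h import *
np.set_printoptions(precision=4,suppress=True)
s,im=snap('wrist','w13.png'); print(s['eef_pos'],s['tcp_rot'],s['finger_gap'],s['ft_force'])
cv2.imwrite('pics/w13c.png',cv2.resize(im[50:200,190:390],None,fx=4,fy=4,interpolation=cv2.INTER_CUBIC))
s2,i2=snap('scene','s13.png'); cv2.imwrite('pics/s13c.png',cv2.resize(i2[140:270,200:350],None,fx=4.6,fy=4.6,interpolation=cv2.INTER_CUBIC))
```

```text
[ 0.4683 -0.1453  0.2994] [[ 0.046   0.9989  0.0005]
 [ 0.9989 -0.046   0.0002]
 [ 0.0002  0.0005 -1.    ]] 0.026212688279729217 [0.5449 0.0674 0.1509]
```

View pics/w13c.png

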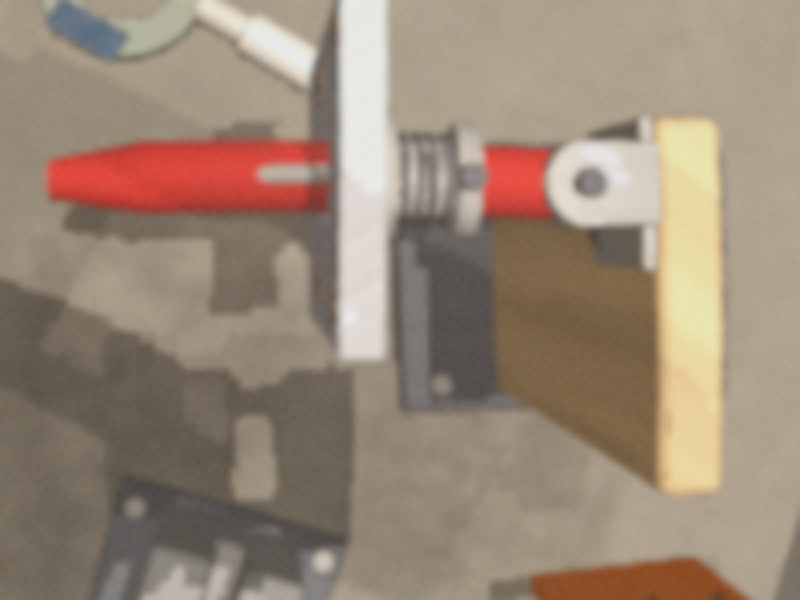

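View pics/s13c.png

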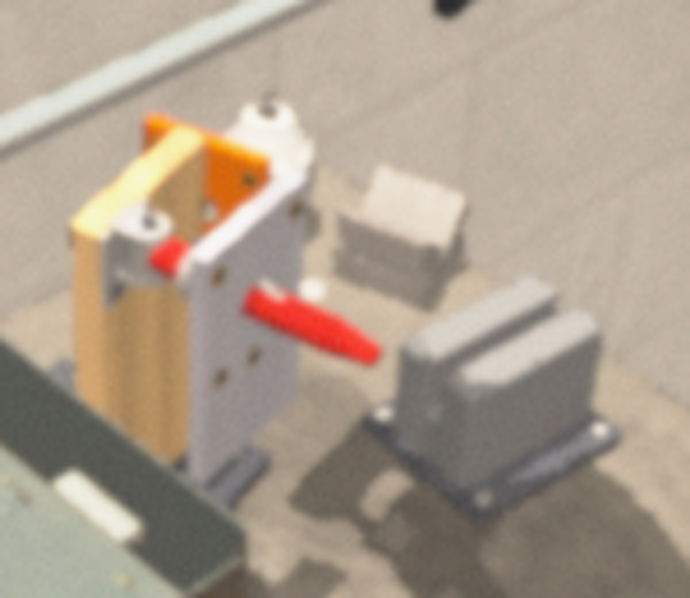

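Run:
```python
from h import *
np.set_printoptions(precision=4,suppress=True)
im=cv2.imread('pics/w13.png'); s=manip.sense(); R=s['tcp_rot']
hsv=cv2.cvtColor(im,cv2.COLOR_BGR2HSV)
m=(((hsv[:,:,0]<6)|(hsv[:,:,0]>174))&(hsv[:,:,1]>140)&(hsv[:,:,2]>70)); m[:75]=0;m[110:]=0;m[:,:195]=0;m[:,330:]=0
P=[]
for u in list(range(203,272,3))+list(range(313,325,3)):
    v=np.where(m[:,u])[0]
    if len(v)>6: 
        a=atz('wrist',u,v.min()-.5,.185,s);b=atz('wrist',u,v.max()+.5,.185,s); P.append((a+b)/2)
P=np.array(P); k=np.polyfit(P[:,0],P[:,1],1); print(k,np.degrees(np.arctan(k[0])),P[0],P[-1])
f=lambda u,v:(190+u/4,50+v/4)
g=lambda n,u,v,z:print(n,atz('wrist',*f(u,v),z,s))
g('topOut',338,358,.228);g('topOutfar',340,40,.228);g('botOut',313,330,.103);g('botOut2',313,80,.103)
g('bF1',655,118,.195);g('bF2',658,490,.195);g('bR1',718,120,.195);g('bR2',720,490,.195)
```

```text
[-0.042  -0.0404] -2.405387736201137 [ 0.4287 -0.0579  0.185 ] [ 0.5323 -0.0625  0.185 ]
topOut [ 0.486  -0.0966  0.228 ]
topOutfar [ 0.4886 -0.0382  0.228 ]
botOut [ 0.4879 -0.1015  0.103 ]
botOut2 [ 0.4907 -0.0293  0.103 ]
bF1 [ 0.5588 -0.0488  0.195 ]
bF2 [ 0.5597 -0.1311  0.195 ]
bR1 [ 0.5737 -0.0486  0.195 ]
bR2 [ 0.575  -0.1315  0.195 ]
```

Run:
```python
from h import *
print(manip.job_done())
```

```text
the job is handed in; nothing more can be done
None
```

The hook is out at its stop, and the plate hangs locked on it behind the catch. I handed the job in about 24 s into the 72 s limit. No verdict is reported, so what follows rests on my own checks.

**What I did:** I swung the hook round with the shut fingers until it stopped firmly, at about 15 N. Then I lifted the plate from the rack and threaded its eye onto the peg with almost no side force. I pressed until the collar bottomed, then pulled back to test the catch, lowered the plate, let go and moved clear.

**Last checks:**
- **Lock:** a pull of about 6 N moved the tool only 0.2 mm, and the collar stays pressed in by roughly 1.5 to 2 mm. That is less than the 3 mm you gave, but above the 1 mm limit.
- **Hook:** the peg's direction matches the view taken just after the swing to within 0.1°. Its angle to the board comes out at about 1.62 rad.
- **Plate:** it hangs upright and square to the peg to within about 1° in the picture.
- **Robot and bystanders:** the wrist force reads near zero and the gripper is well clear. I never went near the drill chuck, V-block or micrometer, and the ones in view look unmoved, though I did not measure them again.

**What disagreed or went over:**
- I went past the suggested 10 N twice: about 15 N at the hook's stop and about 13 N at the collar's end. Both are under the 30 N limit.
- The wrist camera and the other measurements differed by 3 to 4 mm along the board's length, so I aligned the plate by relative position and by feel.

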